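Pack the field tray for a drone flight

ROBOT

A 6-joint arm with a two-finger parallel gripper is mounted at the origin on the work surface. World frame = base frame: x ahead of the robot, y to its left, z up, the work surface at z = 0. Lengths are in m, angles in rad, forces in N, time in s.
With the tool pointing down it reaches from about 0.325 to 0.75 m from the base axis. Payload 7.6 kg.
Tool frame: the origin (TCP) lies on the centre line of the jaws, within the pads' length; the fingertips stand 17 mm ahead of it and the grasp point (between the pads) lies 2 mm behind it; z points along the fingers, y is the line along which they close (so a half turn about z gives the same grasp; the last joint's range is limited). The gripper opens to 85 mm and grips with 20 to 120 N. Pads are 22 mm wide; open, the fingers measure 114 mm over their backs; the gripper's body (76 mm by 85 mm) begins 54 mm behind the grasp point. The pads swing forward as they close: fully open they stand 13 mm farther back than shut.
Start: joints at [-1.377, 0.052, 1.401, -0, 1.689, -0.07], TCP at [0.137, -0.507, 0.248] pointing down, gripper open.
Joint ranges: [-2.9, 2.9], [-0.91, 2.17], [0.12, 2.37], [-1.06, 4.2], [0.26, 2.73], [-2.93, 2.93]. Speed limits (rad/s): [2.57, 2.57, 3.01, 3.14, 3.14, 3.14].

INTERFACE

Orientations are given as [roll, pitch, yaw] about the fixed x, y, z axes, in that order (R = Rz(yaw) Ry(pitch) Rx(roll)).
In Python, from plant import readout, camera, camera_info, ctrl gives the robot as it stands.
- The arm moves only by the shell command python3 -m crank 'ROWS'. ROWS is JSON, a list of rows, each a list of 7 numbers: the closure, from 0 (fully open) to 1 (shut), then the shift along the tool's x, y, z in mm, then the turn, a rotation vector about the tool's x, y, z in rad. In form: [[jaw, tx, ty, tz, wx, wy, wz], ...]. A call has 1 to 20 rows; each row shifts and turns the commanded pose from where the row before left it, along the tool's axes as they then stand; what a row does not reach is not made up. A row lasts 1/8 s, in which the tool goes at most 62.5 mm and 10.7 degrees, less where a joint would pass 70% of its speed; a pose out of reach is approached as far as the arm can. A call is refused whole if a number of a shift passes 62.5 or a number of a turn 0.188, either way. A call with a gripper value outside its range is refused whole. The fingers move at their own pace and stop on an object; the grip force is fixed at half the most. Time passes only in rows, so rows that do not move let the fingers close. It gives the time, the measured TCP pose, the force, the opening and the grip force at its end, in the units of the state.
- readout.sense(): the state, without advancing time (a new reading comes with each control period).
- camera(name): name is "side" or "top" or "wrist"; returns (picture, depth): 384x512x3 uint8, red, green, blue; 384x512 float32, m along the optical axis (not along the pixel's ray), 0 where there is no reading.
- camera_info(name): a dict with "mtx" (3x3 intrinsics, pixels), "k1" (the pictures are not rectified: a ray, as slopes to the right and down, at radius r is drawn at 1 + k1 r^2 times it, then the intrinsics apply), "camera_from_world" (4x4, takes a point from world to camera coordinates); the wrist camera has in their place "T_tool_cam" (4x4, takes a point from camera to tool coordinates, whose origin is the TCP and whose axes are the flange's). Camera axes: x right, y up, looking along -z (the intrinsics and any distortion apply to the point x, -y, -z); pixel columns grow to the right and rows downward; lengths in m; the calibration is good to about 2 mm. A picture is of the moment at which its call begins: read the wrist's pose just before it. camera_info takes no time and is no camera call.
- ctrl.job_done(): hands the job in; it is judged then, once.
The state is a dict: "t": time; "joint_pos": joint angles; "dq": joint speeds; "joint_efforts": joint torques, N m; "ee_pos": TCP position; "ee_rot": TCP orientation; "contact_force": force on the tool from outside, world axes, zero at the start; "ft_torque": the same for the moment, N m; "width": finger opening in m; "gripper_force": force on a finger pad.
Only numpy, scipy, OpenCV 4.12 (cv2) and the standard library are available. Lean on these libraries where they do the work, as an engineer would, in place of code of your own. Each camera call takes 0.05 s, during which the arm holds its last target. There are 200 camera calls.

TASK

Pack the plywood field tray: get every battery pack out of the grey dock and lay it flat on the floor of the tray's wide bay, and pull the thick-handled nut driver out of its stand and lay it down along the tray's narrow bay. The packs sit flush in their nests, so tip them up by pressing down the end over the well, then take them by the raised end. Leave the slim scriber in the stand and everything else on the bench where it is.

Things in the scene. Friction and masses are not known exactly. Their poses are not given: they have to be found in the camera images.
- dock: Fixed grey dock, 138 mm (x) by 217 mm (y), rim 60 mm above the table; origin on the table under the middle of the four nests. Four open nests at y = -81, -27, +27, +81 mm, each 39 mm wide, from x = -65 to +56.5 mm, parted by 15 mm walls up to the rim. A seated pack is centred at x = 0: 10 mm gap at its -x end, 1.5 mm elsewhere, no room for fingers.
- dock_edge (a point): Edge of the shelf in the dock's -y-most nest (same in all): dock x = -4 mm, 30 mm above the table. The shelf carries the pack from there towards +x; towards -x the floor drops 25 mm into a well. Axes as the dock's.
- dock_press (a point): Where to press the -y-most nest's pack: on its flush top, dock x = -43 mm (the other nests 54, 108, 162 mm along +y). Under 2 N rocks the pack over the shelf edge. Pushed to 20 mm below the rim it has passed its balance (15 degrees); let go, it stays tipped about 28 degrees, -x end on the well's floor, +x end about 24 mm above the rim.
- pack1: Drone battery pack 1: black brick with a bright sleeve, 110 mm long (its x), 36 mm wide (y), 30 mm thick (z), about 250 g. Origin at its middle. At the start it lies in a nest of the dock, axes as the dock's, top face level with the rim. May be absent. All packs are alike.
- pack2: Drone battery pack 2: black brick with a bright sleeve, 110 mm long (its x), 36 mm wide (y), 30 mm thick (z), about 250 g. Origin at its middle. At the start it lies in a nest of the dock, axes as the dock's, top face level with the rim. May be absent. All packs are alike.
- pack3: Drone battery pack 3: black brick with a bright sleeve, 110 mm long (its x), 36 mm wide (y), 30 mm thick (z), about 250 g. Origin at its middle. At the start it lies in a nest of the dock, axes as the dock's, top face level with the rim. May be absent. All packs are alike.
- pack4: Drone battery pack 4: black brick with a bright sleeve, 110 mm long (its x), 36 mm wide (y), 30 mm thick (z), about 250 g. Origin at its middle. At the start it lies in a nest of the dock, axes as the dock's, top face level with the rim. May be absent. All packs are alike.
- tray: Loose open plywood field tray, 227 mm (its x) by 270 mm (its y), 0.9 kg, origin under its middle on the table. Floor 4 mm thick, walls 4 mm thick and 18 mm high (from the table). A divider across it of the same height at x = -22.5 mm parts a wide bay (inside x = -20.5 to +109.5 mm, y = -131 to +131 mm) from a narrow bay (inside x = -109.5 to -24.5 mm, same y).
- stand: Fixed aluminium block, 50 mm (its x) by 130 mm (its y), 95 mm high, origin on the table under its middle; two 12 mm square upright bores at y = -40 and +40 mm, in which the nut driver and the slim scriber stand by their shafts, either way round.
- driver: Nut driver, the tool with the thick handle: black cylinder handle 24 mm thick reaching from 12 to 97 mm along its z, a 26 mm square collar from 0 to 12 mm, and a 7 mm steel shaft from 0 to -85 mm; about 120 g. Origin at the shaft's root under the collar. It stands in the stand, z up, collar resting on the block, its shaft 85 mm down in the bore.
- scriber: Slim scriber, same build as the driver and as long but with a handle only 14 mm thick and an 18 mm collar; stays in the stand. Same origin and axes as the driver.
- spool: Solder spool with two red flanges, 48 mm across, 38 mm high, origin under its middle; leave alone.
- motor: Small dark drone motor, 28 mm across, 30 mm high with its shaft, origin under its middle; leave alone.
- tape: Roll of black tape lying flat, 90 mm across, 19 mm high; leave alone.
- meter: Yellow multimeter lying flat, 150 x 75 x 41 mm; leave alone.
- pliers: Yellow-handled pliers lying flat, about 150 mm long; leave alone.
There are look-alikes about, which are no part of the job. What is shaped like the pack4 but blue is not meant. What is shaped like the pack2 but blue is not meant.

How it is judged:
By the outcome, as a careful person would: the job done as asked, in the order asked, and still so for the second after the job is handed in, with the robot touching nothing.
Of pack1, pack2, pack3, pack4 only 3 to 4 are there at a start; the rules pass over those that are not, and their reading is None.
At some moment in a run one of tray may be knocked a few centimetres aside while the robot is not near it.
Once in a run the grip may slacken for a moment while it holds something.
It also fails if it takes over 210 s, if anything falls off the work surface, if the arm or the gripper's body presses on something with over 40 N, if the wrist force passes 120 N, or if a joint passes its speed limit or range.

## Working session

There is one attempt and no reset: what is moved stays moved. The work goes in short steps, Python scripts to look and compute and a shell command to move; the robot and the scene stay as the last step left them, time stands still between calls to the robot, and variables do not carry over. Pictures are saved under pics/ and viewed, at most 14 in all, crops included, and the job is handed in when it is done.

```bash
mkdir -p pics; ls; cat > h.py <<'E'
import numpy as np, cv2
from plant import readout, camera, camera_info, ctrl
from scipy.spatial.transform import Rotation as R
def save(n,img,s=1): cv2.imwrite('pics/'+n,cv2.resize(img[...,::-1],None,fx=s,fy=s,interpolation=cv2.INTER_CUBIC))
def pose():
    s=readout.sense(); T=np.eye(4); T[:3,3]=s['ee_pos']; T[:3,:3]=R.from_euler('xyz',s['ee_rot']).as_matrix(); return T
def world_from_cam(name,T=None):
    i=camera_info(name)
    return (T@np.array(i['T_tool_cam'])) if name=='wrist' else np.linalg.inv(np.array(i['camera_from_world']))
def rays(name,px):
    i=camera_info(name);K=np.array(i['mtx']);px=np.asarray(px,float).reshape(-1,2)
    d=(px-K[[0,1],[2,2]])/K[[0,1],[0,1]]; u=d.copy()
    for _ in range(20): u=d/(1+i['k1']*(u**2).sum(1,keepdims=True))
    return np.c_[u[:,0],-u[:,1],-np.ones(len(u))]
def onplane(name,px,z,T=None):
    W=world_from_cam(name,T); d=rays(name,px)@W[:3,:3].T; o=W[:3,3]
    return o+d*((z-o[2])/d[:,2])[:,None]
def cloud(name,depth,T=None):
    v,u=np.mgrid[:384,:512]; W=world_from_cam(name,T)
    p=rays(name,np.c_[u.ravel(),v.ravel()])*depth.reshape(-1,1)
    return (p@W[:3,:3].T+W[:3,3]).reshape(384,512,3)
E
python3 - <<'E'
from h import *
T=pose(); print(readout.sense())
a,d=camera('top'); save('top.png',a,1.5); np.savez('top.npz',a=a,d=d)
b,e=camera('side'); save('side.png',b,1.5);np.savez('side.npz',a=b,d=e)
E
```

```text
pics
{'t': 0.0, 'joint_pos': array([-1.37732594e+00,  5.28104061e-02,  1.40176849e+00,  9.38493728e-06,
        1.68860513e+00, -7.02711230e-02]), 'dq': array([ 5.75092142e-04, -7.25242306e-05,  1.10176184e-04,  2.18171869e-03,
        1.71859854e-03,  5.34201368e-04]), 'joint_efforts': array([-7.23437097e-04, -3.81662714e+01, -3.60188484e+01, -1.78965283e-04,
        6.12233678e-03,  2.10349720e-05]), 'ee_pos': array([ 0.13684798, -0.50655084,  0.24746412]), 'ee_rot': array([-3.14000586e+00, -1.21034047e-04,  2.63742508e-01]), 'contact_force': array([-0.41513907, -0.6513634 ,  0.13422078]), 'ft_torque': array([ 0.0146728 ,  0.02664944, -0.00189471]), 'gripper_force': 0.0, 'width': 0.0854989211197466}
```

View pics/top.png

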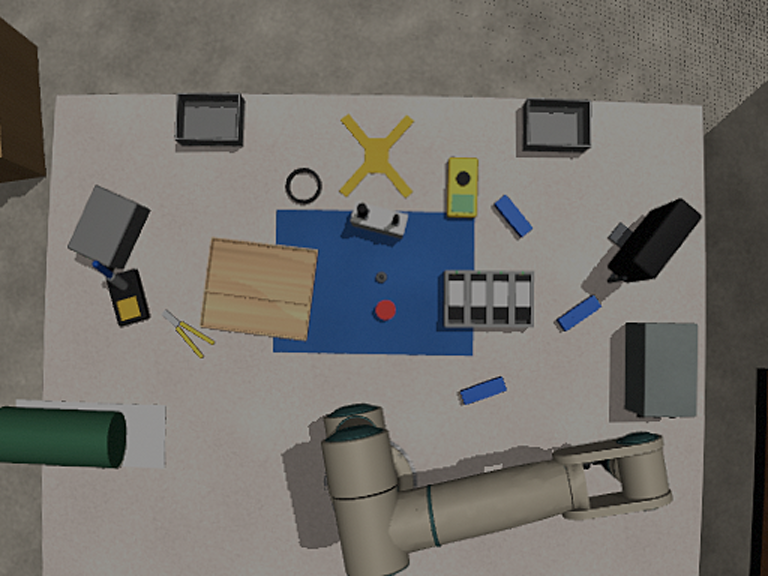

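View pics/side.png

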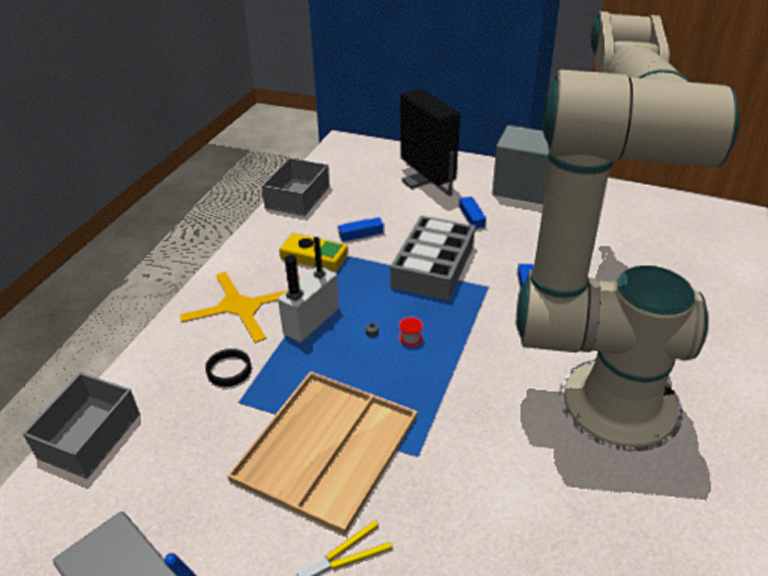

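```bash
python3 - <<'E'
from h import *
z=np.load('top.npz');a=z['a'];d=z['d'];P=cloud('top',d)
crop=lambda im,r,s:cv2.resize(im[r[1]:r[3],r[0]:r[2]],(r[2]*s-r[0]*s,r[3]*s-r[1]*s),interpolation=cv2.INTER_CUBIC)
A=crop(a,(285,170,365,230),5); B=crop(a,(225,125,285,170),5)
b=np.load('side.npz')['a'];C=crop(b,(255,138,325,200),5);D=crop(b,(180,150,235,235),4)
H=np.zeros((600,760,3),np.uint8)
for im,x,y in((A,0,0),(B,0,305),(C,405,0),(D,405,315)):
    h=min(im.shape[0],600-y);H[y:y+h,x:x+im.shape[1]][:, :]=im[:h,:760-x]
save('crops.png',H)
def rect(m,zpl,n):
    c=max(cv2.findContours(m.astype(np.uint8),0,2)[0],key=cv2.contourArea).reshape(-1,2)
    w=onplane('top',c,zpl)[:,:2]
    r=cv2.minAreaRect((w*1000).astype(np.float32));print(n,r,len(c))
Z=P[...,2]
v,u=np.mgrid[:384,:512]
win=lambda x0,y0,x1,y1:(u>=x0)&(u<x1)&(v>=y0)&(v<y1)
dk=win(285,170,365,230)&(Z>.045)&(Z<.08);rect(dk,.06,'dock')
print('dock z',np.percentile(Z[dk],[5,50,95]))
st=win(225,125,285,170)&(Z>.08)&(Z<.2);print('stand z',np.percentile(Z[st],[5,50,95]))
rect(st&(Z<.105),.095,'stand')
hsv=cv2.cvtColor(a,cv2.COLOR_RGB2HSV)
tr=win(125,150,220,235)&(hsv[...,1]>60)&(hsv[...,0]<25);rect(tr,.018,'tray')
q=P[tr];print(q[:,:2].min(0),q[:,:2].max(0))
for n,uv in(('spool',(257,207)),('motor',(254,185)),('tape',(202,124)),('meter',(308,118))):print(n,P[uv[1],uv[0]])
# dock row profile along x through each nest
for yy in range(180,222,3): print(yy,[int(a[yy,x].mean()) for x in range(296,358,3)],[int(1000*Z[yy,x]) for x in range(296,358,3)])
E
```

```text
dock ((462.2993469238281, -280.78802490234375), (134.8501739501953, 212.46791076660156), 0.8814036846160889) 4
dock z [0.05191248 0.06018376 0.06777002]
stand z [0.08847432 0.09666848 0.19130046]
stand ((649.2369995117188, -10.736793518066406), (129.54714965820312, 52.4654426574707), 76.81288146972656) 72
tray ((477.605712890625, 288.573974609375), (270.28778076171875, 227.85842895507812), 83.9506607055664) 91
[ 0.31679549 -0.02800926] [0.60522138 0.46500683]
spool [ 0.42720952 -0.03005387  0.0400481 ]
motor [ 0.50888745 -0.01753093  0.01891741]
tape [0.73513183 0.18178022 0.01671757]
meter [ 0.7595019  -0.21326192  0.04278257]
180 [73, 103, 103, 99, 103, 102, 101, 130, 126, 126, 124, 126, 126, 125, 130, 127, 130, 129, 131, 130, 138] [24, 63, 56, 60, 51, 59, 63, 61, 69, 62, 62, 60, 54, 66, 60, 60, 58, 55, 50, 56, -3]
183 [57, 38, 32, 15, 9, 110, 14, 13, 24, 19, 110, 30, 31, 27, 17, 107, 37, 58, 48, 33, 137] [33, 41, 54, 66, 59, 59, 55, 51, 59, 55, 55, 54, 64, 58, 53, 66, 58, 61, 63, 47, -1]
186 [57, 32, 15, 15, 8, 111, 12, 18, 17, 4, 109, 14, 17, 21, 2, 108, 17, 22, 20, 0, 134] [22, 
[... 1386 characters left out ...]
0, 1865, 1]
210 [74, 20, 28, 29, 17, 107, 22, 31, 30, 8, 108, 22, 27, 30, 5, 108, 21, 31, 31, 26, 151] [38, 53, 64, 69, 67, 61, 63, 59, 56, 62, 58, 60, 55, 58, 59, 64, 55, 56, 63, 55, 7]
213 [75, 58, 54, 53, 23, 108, 57, 54, 54, 10, 107, 54, 53, 58, 9, 108, 33, 37, 41, 37, 151] [41, 2, 2, 5, 11, 68, 6, 8, -1, 47, 58, 1, 2, 7, 52, 66, 3, 9, -1, 54, 4]
216 [77, 105, 104, 105, 102, 109, 106, 100, 100, 97, 106, 100, 102, 103, 98, 107, 99, 102, 106, 100, 148] [30, 63, 56, 60, 62, 61, 65, 59, 63, 61, 64, 61, 59, 62, 57, 67, 56, 60, 60, 67, 1]
219 [38, 36, 37, 35, 35, 37, 32, 88, 84, 87, 86, 84, 85, 90, 87, 86, 88, 89, 79, 144, 143] [0, 6, 9, 7, 0, 8, 3, 0, 6, 9, 1, 0, 2, 9, 6, -2, 6, -3, 1, -9, 0]
```

View pics/crops.png

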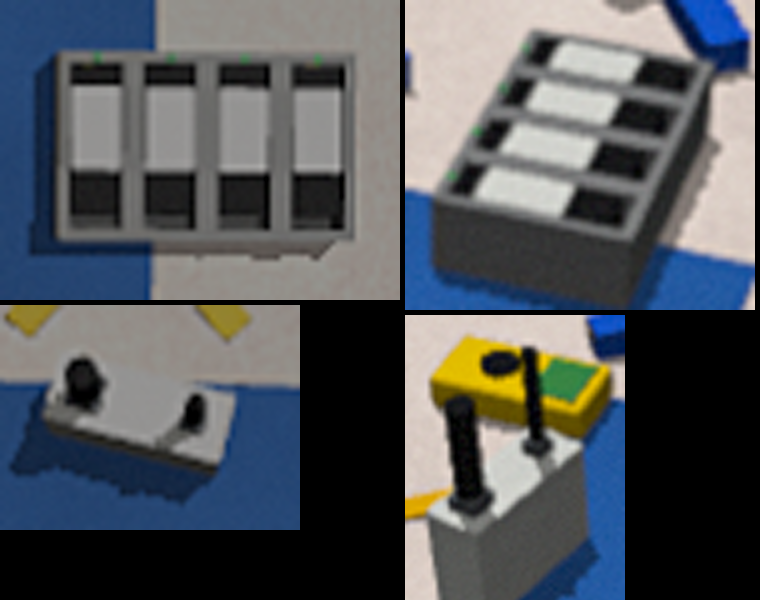

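```bash
cat >> h.py <<'E'
def tgt(x,y,z,yaw=0,tilt=0):
    "tool down, tool x at yaw; tilt>0: fingers lean towards tool-x heading (about heading's y axis)"
    T=np.eye(4);T[:3,3]=x,y,z
    T[:3,:3]=(R.from_euler('z',yaw)*R.from_euler('y',-tilt)*R.from_euler('x',np.pi)).as_matrix();return T
def go(T,T0=None):
    T0=pose() if T0 is None else T0
    D=np.linalg.inv(T0)@T; dp=T[:3,3]-T0[:3,3]
    print('shift now',np.round(T0[:3,:3].T@dp*1000,1),'| shift after turn',np.round(T[:3,:3].T@dp*1000,1),'| turn',np.round(R.from_matrix(D[:3,:3]).as_rotvec(),3))
E
python3 - <<'E'
from h import *
print(np.round(camera_info('wrist')['T_tool_cam'],3),np.round(camera_info('wrist')['mtx'],0))
go(tgt(.38,-.28,.36,.015))
E
```

```text
[[ 0.001  0.961  0.275  0.07 ]
 [ 1.    -0.001  0.001  0.001]
 [ 0.001  0.275 -0.961 -0.126]
 [ 0.     0.     0.     1.   ]] [[276.   0. 255.]
 [  0. 276. 192.]
 [  0.   0.   1.]]
shift now [ 293.8 -155.5 -112.2] | shift after turn [ 246.5 -222.9 -112.4] | turn [-0.001  0.     0.249]
```

```bash
python3 -m crank '[[0,45,-15,0,0,0,0],[0,50,-20,0,0,0,0.06],[0,55,-28,0,0,0,0.06],[0,55,-32,0,0,0,0.06],[0,55,-36,0,0,0,0.069],[0,55,-45,0,0,0,0],[0,40,-30,0,0,0,0],[0,0,0,0,0,0,0],[0,0,0,0,0,0,0]]'
python3 - <<'E'
from h import *
T=pose();a,d=camera('wrist');np.savez('w1.npz',a=a,d=d,T=T);save('w1.png',a,1.5)
P=cloud('wrist',d,T);Z=P[...,2]
m=((Z>.045)&(Z<.08)).astype(np.uint8)
c=max(cv2.findContours(m,0,2)[0],key=cv2.contourArea).reshape(-1,2)
print(cv2.minAreaRect((onplane('wrist',c,.06,T)[:,:2]*1000).astype(np.float32)))
g=cv2.cvtColor(a,cv2.COLOR_RGB2HSV)
w=((g[...,2]>100)&(g[...,1]<60)&(Z>.05)).astype(np.uint8)
for c in cv2.findContours(w,0,2)[0]:
    if cv2.contourArea(c)>300: print(cv2.contourArea(c),cv2.minAreaRect((onplane('wrist',c.reshape(-1,2),.06,T)[:,:2]*1000).astype(np.float32)))
E
```

```text
t: 1.23
ee_pos: [0.4529, -0.2617, 0.2479]
ee_rot: [-3.141, 0.001, 0.015]
contact_force: [0.1, -0.8, -0.6]
width: 0.0851
gripper_force: 0.0
((462.49298095703125, -281.7752685546875), (138.25323486328125, 217.79722595214844), 0.6088342070579529)
20907.0 ((461.3702392578125, -282.04864501953125), (140.38584899902344, 217.31805419921875), 0.428548127412796)
762.0 ((632.690673828125, -14.915565490722656), (66.04525756835938, 19.959495544433594), 85.70673370361328)
```

View pics/w1.png

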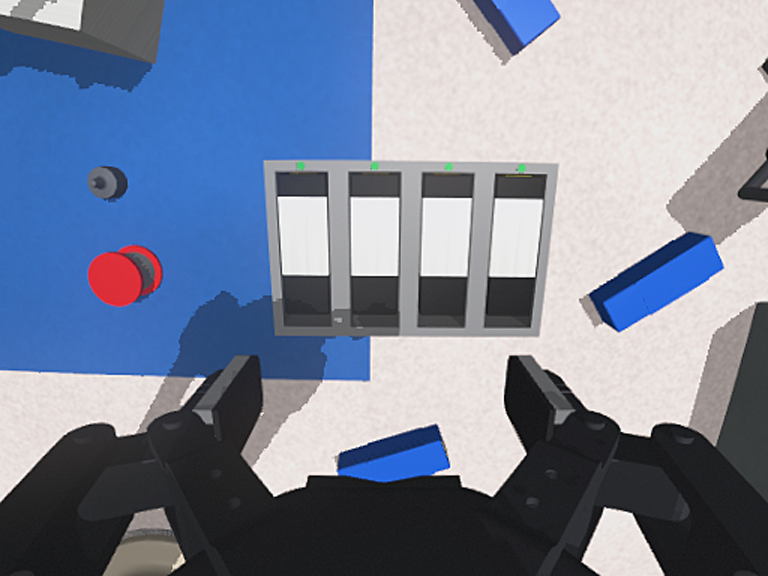

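```bash
python3 -m crank '[[1,-15,-30,40,0,0,0],[1,-15,-31,50,0,0,0],[1,0,0,50,0,0,0],[1,0,0,13,0,0,0],[1,0,0,0,0,0,0],[1,0,0,5,0,0,0],[1,0,0,8,0,0,0],[1,0,0,8,0,0,0],[1,0,0,7,0,0,0],[1,0,0,0,0,0,0]]'
python3 - <<'E'
from h import *
T=pose();a,d=camera('wrist');save('w2.png',a,1.5)
E
```

```text
t: 2.52
ee_pos: [0.422, -0.2007, 0.0665]
ee_rot: [-3.141, 0.001, 0.015]
contact_force: [-0.5, -0.3, -0.4]
width: 0.0002
gripper_force: 0.0
```

View pics/w2.png

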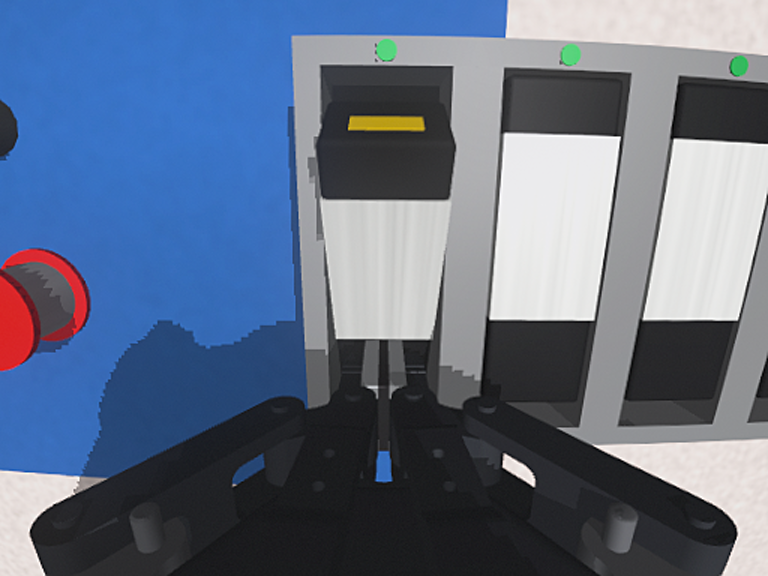

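```bash
python3 -m crank '[[1,0,0,3,0,0,0],[1,0,0,0,0,0,0],[0.45,0,0,-50,0,0,0],[0.45,20,0,-50,0,0,0],[0.45,20,0,-30,0,0,0],[0.45,0,0,0,0,0,0]]'
cat >> h.py <<'E'
def tipped(ny,T=None):
    "fit the top plane of the tipped pack in nest at world y=ny"
    T=pose();a,d=camera('wrist');P=cloud('wrist',d,T).reshape(-1,3)
    m=(abs(P[:,1]-ny)<.014)&(P[:,0]>.39)&(P[:,0]<.56)&(P[:,2]>.062)&(P[:,2]<.1)
    Q=P[m]; b=np.polyfit(Q[:,0],Q[:,2],1)
    for _ in range(5):
        r=Q[:,2]-np.polyval(b,Q[:,0]);k=abs(r)<.004;b=np.polyfit(Q[k,0],Q[k,2],1)
    th=np.arctan(b[0]);e=np.percentile(Q[k,0],99)
    W=P[(P[:,0]>.47)&(P[:,2]>.07)&(P[:,2]<.1)&(abs(P[:,1]-ny)<.03)]
    print('tilt',np.degrees(th),'end corner',e,np.polyval(b,e),k.sum(),'y',np.percentile(W[:,1],[3,97]))
    return a,th,e,np.polyval(b,e)
E
python3 - <<'E'
from h import *
tipped(-.2008)
go(tgt(.467,-.2008,.136,.009,.489))
print(readout.sense()['width'])
E
```

```text
t: 3.32
ee_pos: [0.464, -0.2008, 0.1971]
ee_rot: [3.139, -0.005, 0.016]
contact_force: [-0.6, -0.3, -0.6]
width: 0.0467
gripper_force: 0.0
tilt 26.8965745738146 end corner 0.5006643016556596 0.08441286025516209 1259 y [-0.2176026 -0.1840667]
shift now [ 4.2  0.4 58.8] | shift after turn [-23.8   0.4  53.9] | turn [-0.001  0.488  0.006]
0.04709357550181329
```

```bash
python3 -m crank '[[0.45,0,0,0,0,0.163,0],[0.45,0,0,0,0,0.163,0.006],[0.45,0,0,0,0,0.162,0],[0.45,-24,0.4,30,0,0,0],[0.45,0,0,24,0,0,0],[0.45,0,0,30,0,0,0],[0.45,0,0,20,0,0,0],[0.45,0,0,0,0,0,0]]'
python3 - <<'E'
from h import *
go(tgt(.495,-.2008,.0827,.009,.489))
a,d=camera('wrist');save('w3.png',a,1.5)
E
```

```text
t: 4.38
ee_pos: [0.4881, -0.1993, 0.0878]
ee_rot: [-3.136, -0.483, 0.007]
contact_force: [-0.6, 0.2, -0.8]
width: 0.047
gripper_force: 0.0
shift now [3.7 1.6 7.7] | shift after turn [3.7 1.6 7.8] | turn [-0.004  0.006 -0.002]
```

View pics/w3.png

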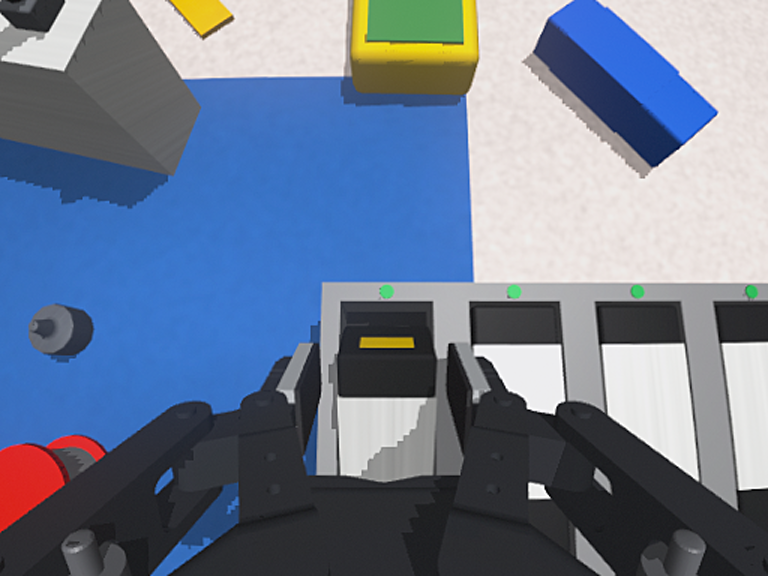

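```bash
python3 -m crank '[[0.45,4,1.6,4,0,0,0],[0.45,0,0,4,0,0,0],[0.45,0,0,0,0,0,0],[1,0,0,0,0,0,0],[1,0,0,0,0,0,0],[1,0,0,0,0,0,0],[1,0,0,0,0,0,0]]'
python3 -m crank '[[1,7,0,-13,0,0,0],[1,14,0,-26,0,0,0],[1,14,0,-26,0,0,0],[1,14,0,-26,0,0,0],[1,0,0,0,0,0,0]]'
python3 - <<'E'
from h import *
a,d=camera('wrist');save('w4.png',a,1)
P=cloud('wrist',d,pose());np.savez('w4.npz',a=a,P=P,T=pose())
i=camera_info('top')
E
```

```text
t: 5.3
ee_pos: [0.4972, -0.2018, 0.0861]
ee_rot: [-3.14, -0.488, 0.008]
contact_force: [-1.3, 1.6, 1.8]
width: 0.0339
gripper_force: 59.7
t: 5.92
ee_pos: [0.4987, -0.2028, 0.1926]
ee_rot: [3.139, -0.493, 0.01]
contact_force: [0.3, 0.2, -2.9]
width: 0.0337
gripper_force: 60.2
```

View pics/w4.png

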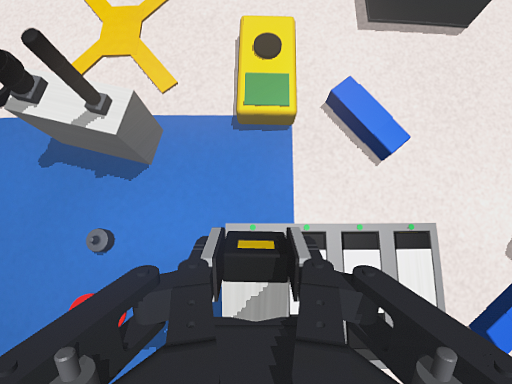

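```bash
python3 -m crank '[[1,0,0,0,0,-0.12,0],[1,0,0,0,0,-0.12,0],[1,0,0,0,0,-0.12,0],[1,0,0,0,0,-0.13,0],[1,0,-30,0,0,0,0],[1,5,-45,0,0,0,0],[1,5,-45,0,0,0,0],[1,5,-45,0,0,0,0],[1,5,-45,0,0,0,0],[1,5,-45,0,0,0,0],[1,5,-45,0,0,0,0],[1,5,-45,0,0,0,0],[1,0,-20,0,0,0,0],[1,0,0,0,0,0,0]]'
cat >> h.py <<'E'
def tray():
    a,d=camera('top');P=cloud('top',d);v,u=np.mgrid[:384,:512]
    hsv=cv2.cvtColor(a,cv2.COLOR_RGB2HSV)
    m=((u>110)&(u<235)&(v>140)&(v<250)&(hsv[...,1]>60)&(hsv[...,0]<25)&(P[...,2]<.06)).astype(np.uint8)
    m=cv2.morphologyEx(m,cv2.MORPH_OPEN,np.ones((3,3)))
    c=max(cv2.findContours(m,0,2)[0],key=cv2.contourArea).reshape(-1,2)
    r=cv2.minAreaRect((onplane('top',c,.018)[:,:2]*1000).astype(np.float32));print('tray',np.round(r[0],1),np.round(r[1],1),round(r[2],2),len(c));return a
def held():
    "held pack in tool frame from the wrist camera: top plane z and end x"
    T=pose();a,d=camera('wrist');P=(cloud('wrist',d,T)-T[:3,3])@T[:3,:3]; P=P.reshape(-1,3)
    m=(abs(P[:,1])<.013)&(P[:,0]>-.06)&(P[:,0]<.04)&(P[:,2]>-.03)&(P[:,2]<.05);Q=P[m]*1000
    for x in range(-60,40,5):
        q=Q[(Q[:,0]>=x)&(Q[:,0]<x+5)]
        if len(q)>5: print(x,len(q),np.round(np.percentile(q[:,2],[10,50,90]),1),end='; ')
    return a
def tw(x,y,c,yaw):
    return c[0]+x*np.cos(yaw)-y*np.sin(yaw),c[1]+x*np.sin(yaw)+y*np.cos(yaw)
E
python3 - <<'E'
from h import *
held();tray()
c=(.4776,.2886);w=-.1056
for k in(93,31,-31,-93): print(tw(.096,k/1000,c,w))
go(tgt(*tw(.096,.093,c,w),.10,w))
E
```

```text
t: 7.72
ee_pos: [0.5289, 0.1638, 0.1882]
ee_rot: [-3.141, 0.004, 0.011]
contact_force: [-1.0, -0.2, -2.7]
width: 0.0343
gripper_force: 60.3
-45 138 [3.6 4.3 4.9]; -40 316 [3.3 4.  4.6]; -35 329 [3.  3.7 4.3]; -30 352 [2.9 3.5 4.2]; -25 356 [2.8 3.4 4.1]; -20 388 [2.7 3.4 4.1]; -15 382 [2.7 3.4 4.1]; -10 393 [2.4 3.1 3.8]; -5 575 [2.4 3.3 7.8]; 0 932 [ 6.5 16.3 28. ]; tray [483.2 340.3] [167.7 226.6] 84.93 66
(np.float64(0.5828677895747485), np.float64(0.37096317428345327))
(np.float64(0.5763327511558912), np.float64(0.30930854531802965))
(np.float64(0.5697977127370338), np.float64(0.24765391635260595))
(np.float64(0.5632626743181766), np.float64(0.18599928738718227))
shift now [  55.6 -208.2   88.9] | shift after turn [  31.2 -213.1   88.9] | turn [-0.     0.003  0.114]
```

```bash
python3 -m crank '[[1,10,-45,0,0,0,0.04],[1,8,-50,0,0,0,0.04],[1,8,-50,0,0,0,0.034],[1,6,-50,20,0,0,0],[1,2,-15,30,0,0,0],[1,0,0,30,0,0,0],[1,0,0,0,0,0,0]]'
python3 - <<'E'
from h import *
c=(.4776,.2886);w=-.1056
go(tgt(*tw(.098,.093,c,w),.0415,w))
T=pose();a,d=camera('wrist');save('w5.png',a,1)
E
```

```text
t: 8.7
ee_pos: [0.5739, 0.369, 0.1061]
ee_rot: [3.138, 0.008, -0.107]
contact_force: [-0.9, -0.4, -2.5]
width: 0.0347
gripper_force: 42.2
shift now [11.2 -3.1 64.5] | shift after turn [10.7 -2.8 64.6] | turn [ 0.003  0.008 -0.001]
```

View pics/w5.png

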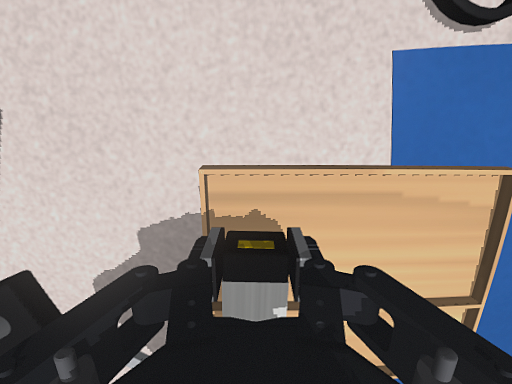

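```bash
python3 -m crank '[[1,0,0,0,0,0,0],[1,6,-2,10,0,0,0],[1,5,-1,20,0,0.008,0],[1,0,0,18,0,0,0],[1,0,0,9,0,0,0],[1,0,0,3,0,0,0],[1,0,0,0,0,0,0]]'
python3 - <<'E'
from h import *
c=(.4776,.2886);w=-.1056
go(tgt(*tw(.098,.093,c,w),.0415,w)); held()
E
```

```text
t: 9.62
ee_pos: [0.5863, 0.3733, 0.0503]
ee_rot: [-3.14, -0.006, -0.105]
contact_force: [0.5, 0.5, -2.5]
width: 0.0343
gripper_force: 62.4
shift now [-1.2  2.7  8.7] | shift after turn [-1.2  2.7  8.8] | turn [-0.001 -0.006  0.001]
-45 140 [3.6 4.2 4.8]; -40 312 [3.4 4.  4.7]; -35 336 [3.  3.7 4.4]; -30 353 [2.8 3.7 4.3]; -25 357 [2.8 3.5 4.3]; -20 377 [2.7 3.4 4.1]; -15 391 [2.8 3.5 4.2]; -10 418 [2.4 3.2 4.2]; -5 824 [ 2.6  4.1 46.4]; 0 1230 [ 7.  20.5 46.1]; 5 93 [45.2 46.  46.9]; 10 212 [31.4 32.1 32.9]; 15 485 [32.5 41.2 49.7]; 20 77 [49.  49.6 49.9]; 25 106 [49.2 49.7 49.9]; 30 94 [49.1 49.6 49.9]; 35 84 [49.1 49.7 50. ];
```

```bash
python3 -m crank '[[1,-1,2.5,6,0,0,0],[1,0,0,5,0,0,0],[1,0,0,0,0,0,0],[1,0,0,0,0,0,0],[0.45,0,0,0,0,0,0],[0.45,0,0,0,0,0,0],[0.45,0,0,-30,0,0,0],[0.45,0,0,-50,0,0,0],[0.45,0,0,-50,0,0,0],[0.45,0,0,-20,0,0,0],[0.45,0,0,0,0,0,0]]'
python3 - <<'E'
from h import *
T=pose();a,d=camera('wrist');save('w6.png',a,1)
go(tgt(.423,-.2548,.20,.009),T)
E
```

```text
t: 11.05
ee_pos: [0.5846, 0.371, 0.1905]
ee_rot: [-3.139, -0.008, -0.105]
contact_force: [-0.5, 0.6, -0.3]
width: 0.0469
gripper_force: 0.0
shift now [-95.  639.3 -12.2] | shift after turn [-167.2  624.3   -9.5] | turn [-0.002 -0.009 -0.114]
```

View pics/w6.png

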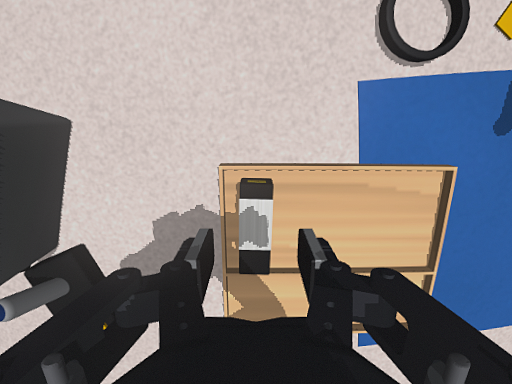

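```bash
python3 -m crank '[[1,-20,40,0,0,0,-0.038],[1,-18,50,-10,0,-0.009,-0.038],[1,-17,58,0,0,0,-0.038],[1,-14,58,0,0,0,0],[1,-14,58,0,0,0,0],[1,-14,58,0,0,0,0],[1,-14,58,0,0,0,0],[1,-14,58,0,0,0,0],[1,-14,58,0,0,0,0],[1,-14,58,0,0,0,0],[1,-14,58,0,0,0,0],[1,0,20,0,0,0,0],[1,0,0,0,0,0,0]]'
python3 - <<'E'
from h import *
go(tgt(.423,-.2548,.10,.009))
E
```

```text
t: 12.72
ee_pos: [0.4118, -0.2582, 0.1965]
ee_rot: [-3.138, 0.006, 0.007]
contact_force: [0.2, 0.9, -0.2]
width: 0.0002
gripper_force: 0.0
shift now [11.7 -3.  96.4] | shift after turn [11.2 -3.3 96.5] | turn [-0.003  0.006 -0.002]
```

```bash
python3 -m crank '[[1,11,-3,48,0,0.006,0],[1,0,0,48,0,0,0],[1,0,0,0,0,0,0],[1,0,0,18,0,0,0],[1,0,0,7,0,0,0],[1,0,0,7,0,0,0],[1,0,0,4,0,0,0],[1,0,0,0,0,0,0],[0.45,0,0,-50,0,0,0],[0.45,20,0,-50,0,0,0],[0.45,20,0,-30,0,0,0],[0.45,0,0,0,0,0,0],[0.45,0,0,0,0,0,0]]'
python3 - <<'E'
from h import *
a,th,e,z=tipped(-.2548)
# tcp 8 mm in from the end, 1 mm above top plane
x=e-.008*np.cos(th)-.001*np.sin(th);zz=z-.008*np.sin(th)+.001
print(x,zz);go(tgt(x-.028,-.2548,zz+.053,.009,.489))
E
```

```text
t: 14.35
ee_pos: [0.4624, -0.2545, 0.1954]
ee_rot: [-3.14, -0.001, 0.009]
contact_force: [-0.9, 0.2, 0.1]
width: 0.0468
gripper_force: 0.0
tilt 26.90033942704361 end corner 0.5008770203750395 0.08435399110520517 1294 y [-0.27158705 -0.23787089]
0.4932902215881222 0.08173447116585347
shift now [ 3.1  0.6 60.2] | shift after turn [-25.5   0.4  54.6] | turn [-0.002  0.488 -0.001]
```

```bash
python3 -m crank '[[0.45,0,0,0,0,0.163,0],[0.45,0,0,0,0,0.163,0],[0.45,0,0,0,0,0.162,0],[0.45,-24,0.4,30,0,0,0],[0.45,0,0,24,0,0,0],[0.45,0,0,30,0,0,0],[0.45,0,0,24,0,0,0],[0.45,0,0,0,0,0,0],[0.45,0,0,0,0,0,0],[0.45,0,0,0,0,0,0]]'
python3 - <<'E'
from h import *
go(tgt(.4945,-.2548,.0825,.009,.489))
E
```

```text
t: 15.65
ee_pos: [0.4928, -0.2551, 0.0911]
ee_rot: [3.141, -0.492, 0.009]
contact_force: [-0.3, 0.2, 0.2]
width: 0.0467
gripper_force: 0.0
shift now [-2.5 -0.3  8.4] | shift after turn [-2.5 -0.3  8.4] | turn [ 0.    -0.003 -0.   ]
```

```bash
python3 -m crank '[[0.45,-2.5,0,4,0,0,0],[0.45,0,0,4,0,0,0],[0.45,0,0,0,0,0,0],[1,0,0,0,0,0,0],[1,0,0,0,0,0,0],[1,0,0,0,0,0,0],[1,0,0,0,0,0,0],[1,7,0,-13,0,0,0],[1,14,0,-26,0,0,0],[1,14,0,-26,0,0,0],[1,14,0,-26,0,-0.12,0],[1,0,0,0,0,-0.12,0],[1,0,0,0,0,-0.12,0],[1,0,0,0,0,-0.129,0],[1,0,0,0,0,0,0],[1,0,0,0,0,0,0]]'
python3 - <<'E'
from h import *
held();c=(.4776,.2886);w=-.1056
go(tgt(*tw(.096,.031,c,w),.18,w))
E
```

```text
t: 17.65
ee_pos: [0.4946, -0.2547, 0.1853]
ee_rot: [-3.141, -0.004, 0.009]
contact_force: [-0.5, 0.3, -2.4]
width: 0.0343
gripper_force: 61.2
-40 287 [0.  0.6 1.4]; -35 335 [-0.1  0.6  1.1]; -30 368 [-0.2  0.4  1. ]; -25 376 [-0.3  0.3  1.1]; -20 390 [-0.3  0.3  1. ]; -15 414 [-0.5  0.3  1. ]; -10 410 [-0.3  0.4  1.1]; -5 422 [-0.4  0.2  0.9]; 0 529 [-0.4  0.4  1.7]; 5 999 [ 2.6 12.3 24.6]; shift now [  86.8 -563.4    6.2] | shift after turn [  22.1 -569.6    5.4] | turn [-0.001 -0.004  0.114]
```

```bash
python3 -m crank '[[1,5,-30,0,0,0,0],[1,6,-45,0,0,0,0],[1,8,-55,0,0,0,0],[1,8,-55,0,0,0,0],[1,8,-55,0,0,0,0],[1,8,-55,0,0,0,0],[1,8,-55,0,0,0,0],[1,8,-55,0,0,0,0],[1,8,-55,0,0,0,0.038],[1,4,-50,10,0,0,0.038],[1,2,-35,20,0,0,0.038],[1,0,-20,30,0,0,0],[1,0,0,20,0,0,0],[1,0,0,0,0,0,0],[1,0,0,0,0,0,0]]'
python3 - <<'E'
from h import *
c=(.4776,.2886);w=-.1056
go(tgt(*tw(.0935,.031,c,w),.0365,w)); held()
E
```

```text
t: 19.58
ee_pos: [0.5703, 0.3095, 0.1076]
ee_rot: [-3.139, -0.004, -0.106]
contact_force: [0.9, 0.8, -0.8]
width: 0.035
gripper_force: 61.2
shift now [ 3.2 -0.2 71.1] | shift after turn [ 3.5 -0.4 71.1] | turn [-0.002 -0.004 -0.001]
-45 8 [0.9 1.  1.6]; -40 270 [-0.   0.7  1.3]; -35 351 [-0.1  0.5  1.2]; -30 362 [-0.3  0.5  1.1]; -25 380 [-0.4  0.4  1.1]; -20 383 [-0.3  0.3  1. ]; -15 424 [-0.4  0.3  1. ]; -10 398 [-0.3  0.4  1. ]; -5 435 [-0.5  0.3  0.9]; 0 526 [-0.4  0.4  1.8]; 5 1002 [ 2.7 12.1 24.4];
```

```bash
python3 -m crank '[[1,3,0,25,0,0,0],[1,0,0,23,0,0,0],[1,0,0,5,0,0,0],[1,0,0,0,0,0,0]]'
cat >> h.py <<'E'
def trayw(w=-.1056,c=(.4776,.2886)):
    "tray as seen by the wrist: wall-top points in the old tray frame"
    T=pose();a,d=camera('wrist');P=cloud('wrist',d,T).reshape(-1,3)
    q=P[:,:2]-c;x=q[:,0]*np.cos(w)+q[:,1]*np.sin(w);y=-q[:,0]*np.sin(w)+q[:,1]*np.cos(w);z=P[:,2]
    for lo,hi in((-.12,-.06),(-.06,0),(0,.06),(.06,.12)):
        m=(x>.09)&(x<.14)&(y>lo)&(y<hi)&(z>.015)&(z<.021)
        if m.sum()>20: print('far wall x at y',lo,np.round(np.percentile(x[m],[10,50,90]),4),m.sum())
    for s in(1,-1):
        m=(s*y>.11)&(s*y<.16)&(x>0)&(x<.1)&(z>.015)&(z<.021)
        if m.sum()>20: print('side wall y',np.round(np.percentile(y[m],[10,50,90]),4),m.sum())
    for k in(.093,.031,-.031,-.093):
        m=(abs(y-k)<.03)&(x>-.05)&(x<.12)&(z>.029)&(z<.039)
        if m.sum()>50:print('pack at',k,'x',np.round(np.percentile(x[m],[2,98]),3),'y',np.round(np.percentile(y[m],[2,98]),3),m.sum())
    return a
E
python3 - <<'E'
from h import *
trayw()
E
```

```text
t: 20.12
ee_pos: [0.5732, 0.3101, 0.0541]
ee_rot: [-3.14, -0.003, -0.105]
contact_force: [-0.4, -0.4, -1.8]
width: 0.0344
gripper_force: 61.1
far wall x at y -0.12 [0.1118 0.1137 0.1153] 631
far wall x at y -0.06 [0.1117 0.1136 0.1152] 705
far wall x at y 0 [0.1117 0.1136 0.1153] 747
far wall x at y 0.06 [0.0986 0.1129 0.1151] 928
side wall y [0.1301 0.1313 0.1336] 573
side wall y [-0.1349 -0.1323 -0.1311] 964
pack at 0.093 x [0.006 0.099] y [0.075 0.111] 2976
pack at 0.031 x [0.098 0.099] y [0.014 0.048] 435
```

```bash
python3 -m crank '[[1,0,0,10,0,0,0],[1,0,0,7,0,0,0],[1,0,0,0,0,0,0],[1,0,0,0,0,0,0],[0.45,0,0,0,0,0,0],[0.45,0,0,0,0,0,0],[0.45,0,0,-30,0,0,0],[0.45,0,0,-50,0,0,0],[0.45,0,0,-50,0,0,0],[0.45,0,0,-20,0,0,0],[0.45,0,0,0,0,0,0]]'
python3 - <<'E'
from h import *
trayw()
go(tgt(.424,-.3088,.20,.009))
E
```

```text
t: 21.55
ee_pos: [0.5729, 0.3103, 0.1872]
ee_rot: [-3.139, -0.004, -0.105]
contact_force: [-0.0, -0.6, -0.5]
width: 0.0469
gripper_force: 0.0
far wall x at y -0.12 [0.1116 0.1137 0.1152] 232
far wall x at y -0.06 [0.1113 0.1134 0.115 ] 243
far wall x at y 0 [0.0984 0.1131 0.115 ] 282
far wall x at y 0.06 [0.099  0.1131 0.1151] 301
side wall y [0.1308 0.1322 0.1342] 351
side wall y [-0.135  -0.1327 -0.131 ] 407
pack at 0.093 x [0.005 0.098] y [0.075 0.111] 2029
pack at 0.031 x [-0.008  0.097] y [0.014 0.049] 3108
shift now [-82.5 630.8 -15.7] | shift after turn [-153.8  617.4  -15.2] | turn [-0.001 -0.001 -0.114]
```

```bash
python3 -m crank '[[1,-20,40,-8,0,0,-0.038],[1,-18,50,-8,0,0,-0.038],[1,-14,58,0,0,0,-0.038],[1,-12,58,0,0,0,0],[1,-12,58,0,0,0,0],[1,-12,58,0,0,0,0],[1,-12,58,0,0,0,0],[1,-12,58,0,0,0,0],[1,-12,58,0,0,0,0],[1,-12,58,0,0,0,0],[1,-12,58,0,0,0,0],[1,0,12,0,0,0,0],[1,0,0,0,0,0,0],[1,0,0,0,0,0,0]]'
python3 - <<'E'
from h import *
go(tgt(.424,-.3088,.10,.009))
E
```

```text
t: 23.35
ee_pos: [0.4198, -0.3093, 0.2001]
ee_rot: [-3.139, -0.001, 0.011]
contact_force: [0.0, -0.4, 0.5]
width: 0.0002
gripper_force: 0.0
shift now [  4.1  -0.3 100.1] | shift after turn [  4.2  -0.5 100.1] | turn [-0.002 -0.001  0.002]
```

```bash
python3 -m crank '[[1,4,0,50,0,0,0],[1,0,0,50,0,0,0],[1,0,0,0,0,0,0],[1,0,0,18,0,0,0],[1,0,0,7,0,0,0],[1,0,0,7,0,0,0],[1,0,0,4,0,0,0],[1,0,0,0,0,0,0],[0.45,0,0,-50,0,0,0],[0.45,20,0,-50,0,0,0],[0.45,20,0,-30,0,0,0],[0.45,0,0,0,0,0,0],[0.45,0,0,0,0,0,0],[0.45,0,0,0,0,0,0]]'
python3 - <<'E'
from h import *
a,th,e,z=tipped(-.3088)
go(tgt(.4945-.031,-.3088,.0825+.057,.009,.489))
E
```

```text
t: 25.1
ee_pos: [0.4627, -0.3101, 0.1933]
ee_rot: [-3.139, 0.0, 0.009]
contact_force: [0.7, -0.1, -0.6]
width: 0.0471
gripper_force: 0.0
tilt 26.794294470352693 end corner 0.5013632578121028 0.08431491576842631 1315 y [-0.32554553 -0.29197979]
shift now [ 0.7 -1.2 54.1] | shift after turn [-24.8  -1.4  48.1] | turn [-0.002  0.489 -0.001]
```

```bash
python3 -m crank '[[0.45,0,0,0,0,0.163,0],[0.45,0,0,0,0,0.163,0],[0.45,0,0,0,0,0.162,0],[0.45,-25,-1.3,30,0,0,0],[0.45,0,0,20,0,0,0],[0.45,0,0,30,0,0,0],[0.45,0,0,24,0,0,0],[0.45,0,0,0,0,0,0],[0.45,0,0,0,0,0,0],[0.45,0,0,0,0,0,0]]'
python3 - <<'E'
from h import *
go(tgt(.495,-.3088,.0825,.009,.489))
E
```

```text
t: 26.4
ee_pos: [0.4905, -0.3092, 0.0928]
ee_rot: [3.141, -0.491, 0.009]
contact_force: [0.6, 0.3, -0.5]
width: 0.047
gripper_force: 0.0
shift now [-0.9 -0.4 11.2] | shift after turn [-0.8 -0.4 11.2] | turn [ 0.001 -0.002 -0.   ]
```

```bash
python3 -m crank '[[0.45,-1,0,7,0,0,0],[0.45,0,0,4,0,0,0],[0.45,0,0,0,0,0,0],[1,0,0,0,0,0,0],[1,0,0,0,0,0,0],[1,0,0,0,0,0,0],[1,0,0,0,0,0,0],[1,7,0,-13,0,0,0],[1,14,0,-26,0,0,0],[1,14,0,-26,0,0,0],[1,14,0,-26,0,-0.12,0],[1,0,0,0,0,-0.12,0],[1,0,0,0,0,-0.12,0],[1,0,0,0,0,-0.129,0],[1,0,0,0,0,0,0],[1,0,0,0,0,0,0]]'
python3 - <<'E'
from h import *
held();c=(.4776,.2886);w=-.1056
go(tgt(*tw(.0935,-.031,c,w),.18,w))
E
```

```text
t: 28.4
ee_pos: [0.4951, -0.3088, 0.1848]
ee_rot: [-3.141, -0.003, 0.009]
contact_force: [-0.0, 0.1, -1.5]
width: 0.0342
gripper_force: 61.3
-40 262 [-0.4  0.2  0.9]; -35 342 [-0.6  0.1  0.8]; -30 366 [-0.7 -0.   0.7]; -25 368 [-0.7 -0.1  0.7]; -20 395 [-0.8 -0.1  0.6]; -15 417 [-0.8 -0.1  0.7]; -10 409 [-0.8 -0.   0.6]; -5 424 [-1.  -0.3  0.5]; 0 514 [-0.9 -0.1  0.9]; 5 1045 [ 2.  11.4 23.9]; shift now [  77.2 -556.2    5.6] | shift after turn [  13.4 -561.4    4.9] | turn [-0.001 -0.003  0.114]
```

```bash
python3 -m crank '[[1,5,-30,0,0,0,0],[1,6,-45,0,0,0,0],[1,8,-55,0,0,0,0],[1,7,-55,0,0,0,0],[1,7,-55,0,0,0,0],[1,7,-55,0,0,0,0],[1,7,-55,0,0,0,0],[1,7,-55,0,0,0,0],[1,6,-55,0,0,0,0.038],[1,4,-50,10,0,0,0.038],[1,2,-35,20,0,0,0.038],[1,0,-13,30,0,0,0],[1,0,0,20,0,0,0],[1,0,0,0,0,0,0],[1,0,0,0,0,0,0],[1,0,0,0,0,0,0]]'
python3 - <<'E'
from h import *
c=(.4776,.2886);w=-.1056
go(tgt(*tw(.0935,-.031,c,w),.0545,w)); held();trayw()
E
```

```text
t: 30.45
ee_pos: [0.563, 0.2491, 0.107]
ee_rot: [-3.139, -0.003, -0.106]
contact_force: [0.4, -0.5, -1.8]
width: 0.0343
gripper_force: 61.3
shift now [ 4.2  0.8 52.5] | shift after turn [ 4.4  0.7 52.5] | turn [-0.002 -0.003 -0.   ]
-40 257 [-0.3  0.3  1. ]; -35 343 [-0.5  0.1  0.7]; -30 366 [-0.7  0.1  0.7]; -25 370 [-0.7 -0.   0.6]; -20 390 [-0.8 -0.1  0.5]; -15 427 [-0.8 -0.   0.7]; -10 406 [-0.7  0.   0.7]; -5 426 [-0.9 -0.2  0.5]; 0 502 [-0.9 -0.1  0.9]; 5 1061 [ 1.9 11.2 24.1]; far wall x at y -0.12 [0.112  0.1137 0.1153] 381
far wall x at y -0.06 [0.1119 0.1135 0.1151] 383
far wall x at y 0 [0.0979 0.113  0.1151] 474
far wall x at y 0.06 [0.0985 0.1129 0.1152] 466
side wall y [0.1298 0.1311 0.1339] 703
side wall y [-0.1351 -0.1328 -0.1313] 484
pack at 0.093 x [0.017 0.098] y [0.075 0.111] 4016
pack at 0.031 x [0.038 0.098] y [0.013 0.049] 2943
```

```bash
python3 -m crank '[[1,4,0.7,20,0,0,0],[1,0,0,25,0,0,0],[1,0,0,15,0,0,0],[1,0,0,7,0,0,0],[1,0,0,4,0,0,0],[1,0,0,0,0,0,0],[1,0,0,0,0,0,0],[0.45,0,0,0,0,0,0],[0.45,0,0,0,0,0,0],[0.45,0,0,-30,0,0,0],[0.45,0,0,-50,0,0,0],[0.45,0,0,-50,0,0,0],[0.45,0,0,-20,0,0,0],[0.45,0,0,0,0,0,0]]'
python3 - <<'E'
from h import *
trayw()
go(tgt(.4245,-.3628,.20,.009))
E
```

```text
t: 32.3
ee_pos: [0.5666, 0.2484, 0.1855]
ee_rot: [-3.139, -0.003, -0.105]
contact_force: [0.0, -0.8, -0.6]
width: 0.0472
gripper_force: 0.0
far wall x at y -0.12 [0.1117 0.1134 0.115 ] 222
far wall x at y -0.06 [0.0989 0.1128 0.1149] 250
far wall x at y 0 [0.0979 0.1127 0.1148] 257
far wall x at y 0.06 [0.0988 0.1128 0.1149] 257
side wall y [0.1304 0.1316 0.1341] 389
side wall y [-0.135  -0.133  -0.1313] 368
pack at 0.093 x [-0.007  0.098] y [0.075 0.111] 3124
pack at 0.031 x [-0.001  0.097] y [0.013 0.049] 2032
pack at -0.031 x [-0.007  0.097] y [-0.048 -0.013] 3105
shift now [-76.5 622.4 -17.1] | shift after turn [-146.9  609.6  -16.7] | turn [-0.001 -0.    -0.114]
```

```bash
python3 -m crank '[[1,-20,40,-8,0,0,-0.038],[1,-18,50,-8,0,0,-0.038],[1,-14,58,0,0,0,-0.038],[1,-11,58,0,0,0,0],[1,-11,58,0,0,0,0],[1,-11,58,0,0,0,0],[1,-11,58,0,0,0,0],[1,-11,58,0,0,0,0],[1,-11,58,0,0,0,0],[1,-11,58,0,0,0,0],[1,-11,58,0,0,0,0],[1,0,2,0,0,0,0],[1,0,0,0,0,0,0],[1,0,0,0,0,0,0]]'
python3 - <<'E'
from h import *
go(tgt(.4245,-.3628,.10,.009))
E
```

```text
t: 34.1
ee_pos: [0.4215, -0.3612, 0.1987]
ee_rot: [-3.139, -0.0, 0.011]
contact_force: [-0.3, 0.8, 0.5]
width: 0.0003
gripper_force: 0.0
shift now [ 3.   1.9 98.7] | shift after turn [ 3.   1.6 98.7] | turn [-0.002 -0.     0.002]
```

```bash
python3 -m crank '[[1,3,1.7,50,0,0,0],[1,0,0,49,0,0,0],[1,0,0,0,0,0,0],[1,0,0,18,0,0,0],[1,0,0,7,0,0,0],[1,0,0,7,0,0,0],[1,0,0,4,0,0,0],[1,0,0,0,0,0,0],[0.45,0,0,-50,0,0,0],[0.45,20,0,-50,0,0,0],[0.45,20,0,-30,0,0,0],[0.45,0,0,0,0,0,0],[0.45,0,0,0,0,0,0],[0.45,0,0,0,0,0,0]]'
python3 - <<'E'
from h import *
a,th,e,z=tipped(-.3628)
go(tgt(.4955-.031,-.3628,.0825+.057,.009,.489))
E
```

```text
t: 35.85
ee_pos: [0.4633, -0.3635, 0.1927]
ee_rot: [-3.139, 0.001, 0.009]
contact_force: [-0.7, -0.9, -0.0]
width: 0.0469
gripper_force: 0.0
tilt 26.884050835139135 end corner 0.5017445490076254 0.08434194197250919 1315 y [-0.37967085 -0.34598354]
shift now [ 1.2 -0.6 53.5] | shift after turn [-24.1  -0.8  47.8] | turn [-0.003  0.49  -0.001]
```

```bash
python3 -m crank '[[0.45,0,0,0,0,0.163,0],[0.45,0,0,0,0,0.163,0],[0.45,0,0,0,0,0.162,0],[0.45,-25,-0.8,30,0,0,0],[0.45,0,0,20,0,0,0],[0.45,0,0,30,0,0,0],[0.45,0,0,24,0,0,0],[0.45,0,0,0,0,0,0],[0.45,0,0,0,0,0,0],[0.45,0,0,0,0,0,0]]'
python3 - <<'E'
from h import *
go(tgt(.4955,-.3628,.0825,.009,.489))
E
```

```text
t: 37.15
ee_pos: [0.491, -0.3632, 0.0924]
ee_rot: [3.141, -0.49, 0.009]
contact_force: [0.3, -0.5, 0.3]
width: 0.0468
gripper_force: 0.0
shift now [-0.6 -0.4 10.9] | shift after turn [-0.6 -0.4 10.9] | turn [ 0.001 -0.001 -0.   ]
```

```bash
python3 -m crank '[[0.45,-1,0,7,0,0,0],[0.45,0,0,4,0,0,0],[0.45,0,0,0,0,0,0],[1,0,0,0,0,0,0],[1,0,0,0,0,0,0],[1,0,0,0,0,0,0],[1,0,0,0,0,0,0],[1,7,0,-13,0,0,0],[1,14,0,-26,0,0,0],[1,14,0,-26,0,0,0],[1,14,0,-26,0,-0.12,0],[1,0,0,0,0,-0.12,0],[1,0,0,0,0,-0.12,0],[1,0,0,0,0,-0.129,0],[1,0,0,0,0,0,0],[1,0,0,0,0,0,0]]'
python3 - <<'E'
from h import *
held();c=(.4776,.2886);w=-.1056
go(tgt(*tw(.0935,-.093,c,w),.18,w))
E
```

```text
t: 39.15
ee_pos: [0.4957, -0.3627, 0.1842]
ee_rot: [-3.14, -0.002, 0.009]
contact_force: [0.2, -0.0, -3.3]
width: 0.0346
gripper_force: 61.4
-40 233 [-0.8 -0.2  0.4]; -35 355 [-1.  -0.3  0.4]; -30 363 [-1.  -0.4  0.3]; -25 372 [-1.1 -0.5  0.2]; -20 400 [-1.2 -0.6  0.1]; -15 414 [-1.3 -0.5  0.1]; -10 418 [-1.2 -0.5  0.2]; -5 426 [-1.4 -0.7  0. ]; 0 504 [-1.3 -0.6  0.3]; 5 1086 [ 1.1 10.6 23.5]; shift now [  70.  -548.5    5.1] | shift after turn [   7.2 -553.     4.4] | turn [-0.001 -0.002  0.114]
```

```bash
python3 -m crank '[[1,5,-30,0,0,0,0],[1,6,-45,0,0,0,0],[1,8,-55,0,0,0,0],[1,7,-55,0,0,0,0],[1,7,-55,0,0,0,0],[1,7,-55,0,0,0,0],[1,7,-55,0,0,0,0],[1,6,-55,0,0,0,0],[1,6,-55,0,0,0,0.038],[1,2,-50,10,0,0,0.038],[1,0,-30,20,0,0,0.038],[1,0,-10,30,0,0,0],[1,0,0,20,0,0,0],[1,0,0,0,0,0,0],[1,0,0,0,0,0,0],[1,0,0,0,0,0,0]]'
python3 - <<'E'
from h import *
c=(.4776,.2886);w=-.1056
go(tgt(*tw(.0935,-.093,c,w),.0355,w)); held();trayw()
E
```

```text
t: 41.2
ee_pos: [0.5578, 0.1875, 0.1064]
ee_rot: [-3.139, -0.002, -0.106]
contact_force: [-0.7, 0.4, -3.2]
width: 0.0343
gripper_force: 61.4
shift now [ 2.9  1.1 70.9] | shift after turn [ 3.   0.9 70.9] | turn [-0.002 -0.002  0.   ]
-40 236 [-0.8 -0.2  0.6]; -35 349 [-0.9 -0.2  0.4]; -30 367 [-1.1 -0.4  0.3]; -25 375 [-1.1 -0.4  0.2]; -20 390 [-1.2 -0.5  0.1]; -15 415 [-1.2 -0.5  0.2]; -10 414 [-1.2 -0.4  0.2]; -5 432 [-1.3 -0.7  0.1]; 0 490 [-1.5 -0.6  0.2]; 5 1093 [ 1.1 10.5 23.2]; far wall x at y -0.12 [0.1117 0.1134 0.1152] 436
far wall x at y -0.06 [0.0986 0.1132 0.1151] 523
far wall x at y 0 [0.0978 0.1133 0.1152] 516
far wall x at y 0.06 [0.0972 0.1127 0.1148] 485
side wall y [0.1298 0.1312 0.1336] 496
side wall y [-0.1355 -0.1336 -0.1319] 238
pack at 0.093 x [-0.007  0.098] y [0.075 0.111] 4965
pack at 0.031 x [0.016 0.097] y [0.013 0.049] 3902
pack at -0.031 x [0.039 0.098] y [-0.049 -0.013] 2907
```

```bash
python3 -m crank '[[1,3,1,20,0,0,0],[1,0,0,25,0,0,0],[1,0,0,15,0,0,0],[1,0,0,7,0,0,0],[1,0,0,4,0,0,0],[1,0,0,0,0,0,0],[1,0,0,0,0,0,0],[0.45,0,0,0,0,0,0],[0.45,0,0,0,0,0,0],[0.45,0,0,-30,0,0,0],[0.45,0,0,-50,0,0,0],[0.45,0,0,-50,0,0,0],[0.45,0,0,-50,0,0,0],[0.45,0,0,-50,0,0,0],[0.3,0,0,0,0,0,0]]'
python3 - <<'E'
from h import *
trayw()
go(tgt(.56,.06,.32,0))
E
```

```text
t: 43.18
ee_pos: [0.5615, 0.1866, 0.2697]
ee_rot: [-3.137, -0.01, -0.105]
contact_force: [0.1, 0.5, 0.3]
width: 0.0595
gripper_force: 0.0
far wall x at y -0.12 [0.1121 0.1137 0.1151] 135
far wall x at y -0.06 [0.0988 0.1135 0.115 ] 150
far wall x at y 0 [0.098  0.1136 0.1151] 152
far wall x at y 0.06 [0.0989 0.1128 0.1152] 132
side wall y [0.13   0.1316 0.1339] 268
side wall y [-0.1355 -0.1337 -0.132 ] 205
pack at 0.093 x [-0.008  0.097] y [0.076 0.111] 1952
pack at 0.031 x [-0.006  0.097] y [0.013 0.048] 1926
pack at -0.031 x [-0.009  0.097] y [-0.049 -0.013] 2013
pack at -0.093 x [-0.008  0.097] y [-0.11  -0.076] 1973
shift now [ 12.8 125.6 -54. ] | shift after turn [ -0.7 126.4 -53.7] | turn [-0.003 -0.005 -0.105]
```

```bash
python3 -m crank '[[0.4,3,35,-10,0,0,-0.05],[0.4,4,45,-15,0,0,-0.055],[0.4,2,40,-15,0,0,0],[0.4,0,5,0,0,0,0],[0.4,0,0,0,0,0,0]]'
python3 - <<'E'
from h import *
T=pose();a,d=camera('wrist');save('w7.png',a,1);P=cloud('wrist',d,T).reshape(-1,3)
for lo,hi in((.185,.2),(.15,.185),(.12,.15),(.1,.112)):
    for n,y0 in(('+',.025),('-',-.05)):
        m=(P[:,2]>lo)&(P[:,2]<hi)&(abs(P[:,1]-y0)<.03)&(P[:,0]>.6)&(P[:,0]<.72)
        if m.sum()>10:print(n,lo,m.sum(),np.round(np.percentile(P[m,:2],[3,50,97],axis=0),4).tolist())
m=(P[:,2]>.09)&(P[:,2]<.1)&(P[:,0]>.58)&(P[:,0]<.75)
print(cv2.minAreaRect((P[m,:2]*1000).astype(np.float32)))
E
```

```text
t: 43.85
ee_pos: [0.5626, 0.061, 0.302]
ee_rot: [-3.14, 0.002, -0.0]
contact_force: [-0.2, 1.0, -0.1]
width: 0.0513
gripper_force: 0.0
+ 0.185 694 [[0.6486, 0.0185], [0.6592, 0.0287], [0.6691, 0.0386]]
- 0.185 242 [[0.6344, -0.0544], [0.6401, -0.0479], [0.6465, -0.0427]]
+ 0.15 108 [[0.6471, 0.0261], [0.6519, 0.0368], [0.6657, 0.0395]]
- 0.15 224 [[0.6343, -0.0477], [0.6403, -0.0439], [0.6465, -0.0426]]
+ 0.12 83 [[0.6468, 0.026], [0.6519, 0.0369], [0.6637, 0.0398]]
- 0.12 157 [[0.6339, -0.0485], [0.6401, -0.0435], [0.6469, -0.0422]]
+ 0.1 133 [[0.6444, 0.0191], [0.6507, 0.037], [0.6737, 0.0416]]
- 0.1 141 [[0.6309, -0.0544], [0.6385, -0.0435], [0.6504, -0.0398]]
((649.5653686523438, -10.852226257324219), (129.73374938964844, 50.49613952636719), 76.30912017822266)
```

View pics/w7.png

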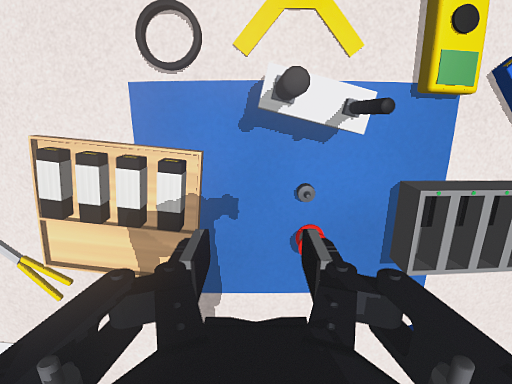

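```bash
python3 -m crank '[[0.4,0,6,0,0,0.175,0],[0.4,0,6,0,0,0.175,0],[0.4,0,6,0,0,0.175,0],[0.4,0,6,0,0,0.175,0],[0.4,0,8,0,0,0.175,0],[0.4,0,0,0,0,0.172,0],[0.4,0,0,0,0,0,0],[0.4,0,0,0,0,0,0]]'
python3 - <<'E'
from h import *
go(tgt(.5775,.0286,.192,0,1.047)); go(tgt(.6555,.0286,.147,0,1.047)); print(readout.sense()['joint_pos'])
E
```

```text
t: 44.9
ee_pos: [0.5633, 0.0296, 0.3049]
ee_rot: [-3.139, -1.046, -0.001]
contact_force: [-0.2, -0.3, 0.9]
width: 0.051
gripper_force: 0.0
shift now [-90.6   1.2  68.9] | shift after turn [-90.6   1.   68.8] | turn [-0.002  0.001 -0.   ]
shift now [-90.4   1.3 158.9] | shift after turn [-90.6   1.  158.8] | turn [-0.002  0.001 -0.   ]
[-0.02302363 -0.49069544  2.01032766  0.03959043  0.57674936  1.52654622]
```

```bash
python3 -m crank '[[0.4,-30,1,20,0,0,0],[0.4,-40,0,25,0,0,0],[0.4,-20,0,24,0,0,0],[0.4,0,0,30,0,0,0],[0.4,0,0,20,0,0,0],[0.4,0,0,0,0,0,0],[0.4,0,0,0,0,0,0],[0.4,0,0,0,0,0,0]]'
python3 - <<'E'
from h import *
go(tgt(.6555,.0286,.147,0,1.047)); print(readout.sense()['joint_pos'])
T=pose();a,d=camera('wrist');save('w8.png',a,1)
E
```

```text
t: 45.9
ee_pos: [0.6187, 0.027, 0.1775]
ee_rot: [-3.137, -1.029, -0.001]
contact_force: [0.4, -0.1, 0.2]
width: 0.051
gripper_force: 0.0
shift now [-7.1 -1.5 47.2] | shift after turn [-8.  -1.6 47.1] | turn [-0.003  0.018 -0.001]
[-0.02724604 -0.15291519  2.0097164   0.10364335  0.25717138  1.45723488]
```

View pics/w8.png

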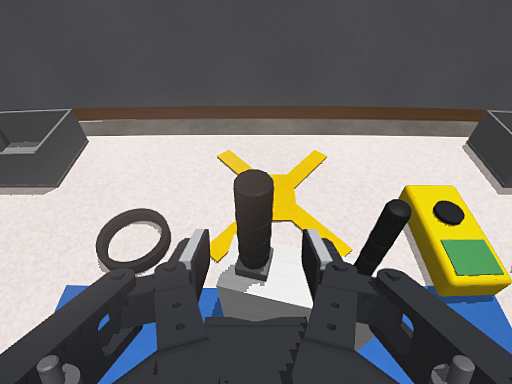

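```bash
python3 -m crank '[[0.4,0,0,0,0,-0.12,0],[0.4,0,0,0,0,-0.04,0],[0.4,0,0,0,0,0,0],[0.4,0,0,0,0,0,0]]'
python3 - <<'E'
from h import *
print(np.degrees(-pose()[2,0]*0+np.arcsin(pose()[2,0])));go(tgt(.656,.0286,.1526,0,.873)); print(readout.sense()['joint_pos'])
E
```

```text
t: 46.45
ee_pos: [0.6184, 0.0268, 0.1764]
ee_rot: [-3.138, -0.869, -0.001]
contact_force: [-0.7, -0.0, -0.1]
width: 0.0511
gripper_force: 0.0
49.77302925939316
shift now [ 6.1 -1.6 44.1] | shift after turn [ 5.9 -1.8 44.1] | turn [-0.003  0.004 -0.   ]
[-0.02592367 -0.1290278   1.915197    0.04836511  0.48741655  1.51169246]
```

```bash
python3 -m crank '[[0.4,6,-1.7,14,0,0,0],[0.4,0,0,20,0,0,0],[0.4,0,0,10,0,0,0],[0.4,0,0,0,0,0,0],[0.4,0,0,0,0,0,0]]'
python3 - <<'E'
from h import *
go(tgt(.656,.0286,.1526,0,.873)); print(readout.sense()['joint_pos'])
E
```

```text
t: 47.08
ee_pos: [0.6561, 0.0286, 0.1533]
ee_rot: [-3.138, -0.869, -0.001]
contact_force: [0.0, -0.5, 0.2]
width: 0.0515
gripper_force: 0.0
shift now [-0.6  0.   0.4] | shift after turn [-0.6  0.   0.4] | turn [-0.003  0.004 -0.   ]
[-0.01983481  0.01457647  1.82879477  0.04306253  0.4297236   1.51923169]
```

```bash
python3 -m crank '[[1,0,0,0,0,0,0],[1,0,0,0,0,0,0],[1,0,0,0,0,0,0],[1,0,0,0,0,0,0],[1,0,0,0,0,0,0],[1,7.65,0,-6.45,0,0,0],[1,15.3,0,-12.9,0,0,0],[1,15.3,0,-12.9,0,0,0],[1,15.3,0,-12.9,0,0,0],[1,15.3,0,-12.9,0,0,0],[1,15.3,0,-12.9,0,0,0],[1,7.65,0,-6.45,0,0,0],[1,0,0,0,0,0,0],[1,0,0,0,0,0,0]]'
python3 - <<'E'
from h import *
T=pose();a,d=camera('side');save('s2.png',a[100:330,130:400],2);tray();print(readout.sense()['joint_pos'])
E
```

```text
t: 48.82
ee_pos: [0.6561, 0.0284, 0.2716]
ee_rot: [-3.138, -0.866, -0.001]
contact_force: [-0.7, 1.1, -2.0]
width: 0.0224
gripper_force: 58.7
tray [477.  288.2] [269.9 226. ] 83.83 117
[-0.02033523 -0.11189469  1.7001823   0.02892329  0.68707666  1.53568655]
```

View pics/s2.png

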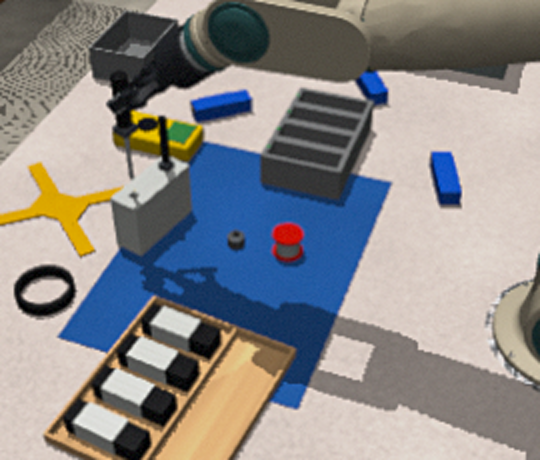

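```bash
python3 -m crank '[[1,-12,-16,-14,0,0,0],[1,-20,-24,-24,0,0,0],[1,-20,-24,-24,0,0,0],[1,-20,-24,-24,0,0,0],[1,-18,-22,-22,0,0,0],[1,-10,-12,-12,0,0,0],[1,0,0,0,0,-0.145,0],[1,0,0,0,0,-0.145,0],[1,0,0,0,0,-0.145,0],[1,0,0,0,0,-0.145,0],[1,0,0,0,0,-0.145,0],[1,0,0,0,0,-0.145,0],[1,0,0,0,0,0,0]]'
python3 - <<'E'
from h import *
c=(.4776,.2886);w=-.1056
go(tgt(*tw(-.067,.048,c,w),.20,w+np.pi/2));print(readout.sense()['joint_pos'])
E
```

```text
t: 50.55
ee_pos: [0.5011, 0.1499, 0.2727]
ee_rot: [-3.14, 0.004, 0.001]
contact_force: [-0.6, 0.6, -1.4]
width: 0.0223
gripper_force: 58.8
shift now [ -84.6 -193.5   73.3] | shift after turn [ 183.5 -105.    72.7] | turn [-0.004  0.002 -1.464]
[0.21887286 0.0441078  1.36091133 0.00219885 1.73969581 1.78902254]
```

```bash
python3 -m crank '[[1,0,0,0,0,0,-0.18],[1,0,0,0,0,0,-0.18],[1,0,0,0,0,0,-0.18],[1,0,0,0,0,0,-0.18],[1,0,0,0,0,0,-0.186],[1,0,0,0,0,0,-0.186],[1,0,0,0,0,0,-0.186],[1,0,0,0,0,0,-0.186],[1,25,-15,0,0,0,0],[1,45,-25,0,0,0,0],[1,45,-25,0,0,0,0],[1,45,-25,0,0,0,0],[1,23,-15,0,0,0,0],[1,0,0,0,0,-0.14,0],[1,0,0,0,0,-0.14,0],[1,0,0,0,0,-0.14,0],[1,0,0,0,0,-0.14,0],[1,0,0,0,0,-0.138,0],[1,0,0,0,0,0,0],[1,0,0,0,0,0,0]]'
python3 - <<'E'
from h import *
c=(.4776,.2886);w=-.1056
go(tgt(*tw(-.067,.048,c,w),.20,w+np.pi/2,-.698));print(readout.sense()['joint_pos'])
b,_=camera('side');save('s3.png',b[120:384,130:400],2)
E
```

```text
t: 53.05
ee_pos: [0.4148, 0.3429, 0.2757]
ee_rot: [3.141, 0.692, 1.466]
contact_force: [-0.7, 0.7, -0.9]
width: 0.0225
gripper_force: 59.0
shift now [48.7  1.1 57.9] | shift after turn [49.1  1.2 57.6] | turn [ 0.001 -0.006  0.001]
[ 0.81251386  0.47630072  0.96559784 -0.50735021  2.21569773  0.71511358]
```

View pics/s3.png

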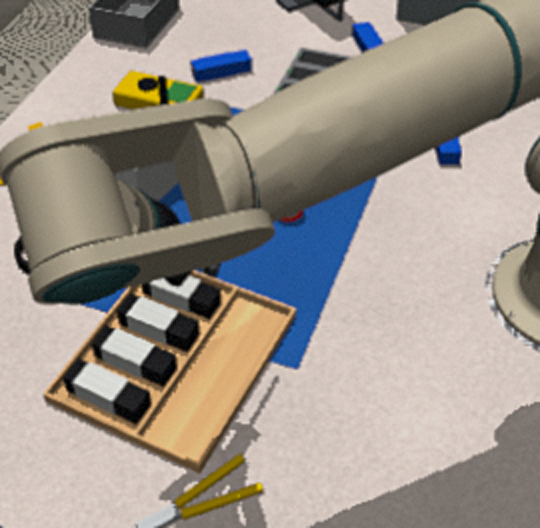

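```bash
cat >> h.py <<'E'
def drv():
    T=pose();a,d=camera('wrist');Pw=cloud('wrist',d,T);P=(Pw-T[:3,3])@T[:3,:3]*1000
    m=(abs(P[...,1])<11)&(P[...,0]>5)&(P[...,0]<60)&(P[...,2]>-60)&(P[...,2]<20)&(a.max(2)<90)
    Q=P[m];b=np.polyfit(Q[:,0],Q[:,2],1);print('handle top line: z=%.2fx%+.1f (tool), n=%d, angle %.1f'%(*b,len(Q),np.degrees(np.arctan(b[0]))),'x range',np.percentile(Q[:,0],[1,99]), 'y',np.percentile(Q[:,1],[2,98]))
    g=Pw[m];print('world z',np.percentile(g[:,2],[2,50,98]))
E
python3 - <<'E'
from h import *
drv();trayw()
E
```

```text
handle top line: z=0.72x-44.7 (tool), n=3953, angle 35.8 x range [ 5.71836422 36.50667027] y [-10.48547795  10.46246592]
world z [0.26537556 0.2813317  0.31518787]
far wall x at y -0.12 [0.0962 0.1123 0.1147] 135
far wall x at y -0.06 [0.1106 0.1123 0.1148] 188
far wall x at y 0 [0.1107 0.1123 0.1146] 254
far wall x at y 0.06 [0.1109 0.1124 0.1146] 76
side wall y [-0.1345 -0.132  -0.1307] 189
pack at 0.093 x [0.037 0.097] y [0.075 0.08 ] 200
pack at 0.031 x [-0.01   0.095] y [0.014 0.05 ] 3452
pack at -0.031 x [-0.01   0.096] y [-0.047 -0.012] 2304
pack at -0.093 x [-0.009  0.096] y [-0.109 -0.074] 1556
```

```bash
python3 - <<'E'
from h import *
T=pose();a,d=camera('wrist');P=((cloud('wrist',d,T)-T[:3,3])@T[:3,:3]*1000).reshape(-1,3)
m=(abs(P[:,1])<3)&(abs(P[:,0])<80)&(P[:,2]>-80)&(P[:,2]<110)&(a.max(2).ravel()<100);Q=P[m]
u=Q[:,0]*.766-Q[:,2]*.643;v=Q[:,0]*.643+Q[:,2]*.766
for k in range(-100,60,8):
    q=(u>=k)&(u<k+8)
    if q.sum()>8: print(k,q.sum(),np.round(np.percentile(v[q],[2,50,98]),1))
c=(.4776,.2886);w=-.1056
go(tgt(*tw(-.067,.048,c,w),.10,w+np.pi/2,-.698))
E
```

```text
-52 30 [-10.   -8.8  -7.9]
-44 29 [-8.9 -8.7 -7.9]
-36 37 [-9.3 -8.9 -8.2]
-28 34 [-9.  -8.7 -8. ]
-20 40 [-9.5 -8.7 -8.2]
-12 68 [-9.4 -8.7 -8.2]
-4 59 [-9.1 -8.6 -8.1]
4 61 [-9.8 -9.2 -8.6]
12 87 [-9.5 -9.1 -8.4]
20 101 [-9.6 -9.  -8.5]
28 131 [-9.7 -9.1 -8.2]
36 756 [-34.2   0.7  12.3]
44 562 [-45.8 -42.1 -37.9]
52 889 [-53.4 -49.9 -44.9]
shift now [113.2   1.  135. ] | shift after turn [113.9   1.  134.4] | turn [ 0.    -0.005  0.   ]
```

```bash
python3 -m crank '[[1,15,0,18,0,0,0],[1,25,1,30,0,-0.005,0],[1,28,0,32,0,0,0],[1,25,0,30,0,0,0],[1,20,0,24,0,0,0],[1,0,0,0,0,0,0],[1,0,0,0,0,0,0],[1,0,0,0,0,0,0]]'
python3 - <<'E'
from h import *
c=(.4776,.2886);w=-.1056
go(tgt(*tw(-.067,.048,c,w),.027,w+np.pi/2,-.698));print(readout.sense()['joint_pos'])
T=pose();a,d=camera('wrist');P=cloud('wrist',d,T).reshape(-1,3);Q=(P-T[:3,3])@T[:3,:3]
q=P[:,:2]-c;x=q[:,0]*np.cos(w)+q[:,1]*np.sin(w);y=-q[:,0]*np.sin(w)+q[:,1]*np.cos(w);z=P[:,2]
for n,m in(('low wall',(x<-.09)&(x>-.13)&(abs(z-.018)<.004)&(abs(y)<.12)),('divider',(x>-.04)&(x<-.01)&(abs(z-.018)<.004)&(abs(y)<.12)),('side',(y>.12)&(y<.15)&(abs(z-.018)<.004)&(x<0))):
    if m.sum()>10: print(n,m.sum(),np.percentile(x[m],[5,50,95]),np.percentile(y[m],[5,50,95]))
m=(abs(z-.097)<.02)&(abs(Q[:,1])<.02)&(Q[:,0]<.06)
print('handle',m.sum(),np.percentile(x[m],[5,50,95]),np.percentile(y[m],[5,95]))
E
```

```text
t: 54.25
ee_pos: [0.4162, 0.3438, 0.1018]
ee_rot: [3.141, 0.698, 1.465]
contact_force: [0.3, 0.3, -1.0]
width: 0.022
gripper_force: 59.0
shift now [47.8 -0.2 57.6] | shift after turn [47.8 -0.1 57.6] | turn [ 0.001  0.    -0.   ]
[ 0.81299704  0.60550632  1.14450574 -0.43335321  1.94495608  0.87385275]
low wall 1589 [-0.11134759 -0.10896258 -0.10736982] [-0.06707315  0.06920804  0.11606954]
divider 2235 [-0.02277719 -0.0201238  -0.0104663 ] [-0.06523649  0.07406859  0.1152196 ]
side 2209 [-0.11005754 -0.05255111 -0.00574178] [0.12240391 0.13146472 0.13337318]
handle 6648 [-0.0817209  -0.06611659 -0.05147119] [0.00108655 0.08684682]
```

```bash
python3 -m crank '[[1,14,0,17,0,0,0],[1,16,0,19,0,0,0],[1,10,0,12,0,0,0],[1,4,0,5,0,0,0],[1,2,0,2.5,0,0,0],[1,0,0,0,0,0,0],[1,0,0,0,0,0,0]]'
```

```text
t: 55.18
ee_pos: [0.4156, 0.3429, 0.0284]
ee_rot: [-3.141, 0.7, 1.467]
contact_force: [0.1, 0.5, -0.9]
width: 0.0224
gripper_force: 59.0
```

```bash
python3 -m crank '[[1,1.2,0,1.5,0,0,0],[1,1.2,0,1.5,0,0,0],[1,0,0,0,0,0,0],[0.5,0,0,0,0,0,0],[0.5,0,0,0,0,0,0],[0.5,0,0,0,0,0,0]]'
python3 -m crank '[[0.5,-6,0,-8,0,0,0],[0.5,-13,0,-15,0,0,0],[0.5,-25,0,-30,0,0,0],[0.5,-30,0,-38,0,0,0],[0.5,-30,0,-38,0,0.14,0],[0.5,0,0,0,0,0.14,0],[0.5,0,0,0,0,0.14,0],[0.5,0,0,0,0,0.14,0],[0.5,0,0,-20,0,0.138,0],[0.5,0,40,-30,0,0,0],[0.5,-40,45,-20,0,0,0],[0.5,-50,30,0,0,0,0],[0.5,-50,0,0,0,0,0],[0.5,-50,0,0,0,0,0],[0.5,-50,0,0,0,0,0],[0.5,-50,0,0,0,0,0],[0.5,0,0,0,0,0,0]]'
python3 - <<'E'
from h import *
a=tray();save('top2.png',a[90:250,100:380],2.8)
E
```

```text
t: 55.92
ee_pos: [0.4154, 0.3425, 0.024]
ee_rot: [-3.14, 0.701, 1.467]
contact_force: [-0.1, -0.1, -0.1]
width: 0.0427
gripper_force: 0.0
t: 58.05
ee_pos: [0.4994, 0.0466, 0.2617]
ee_rot: [3.14, 0.004, 1.462]
contact_force: [0.2, 0.8, -0.3]
width: 0.0427
gripper_force: 0.0
tray [477.  288.2] [269.9 226. ] 83.83 80
```

View pics/top2.png

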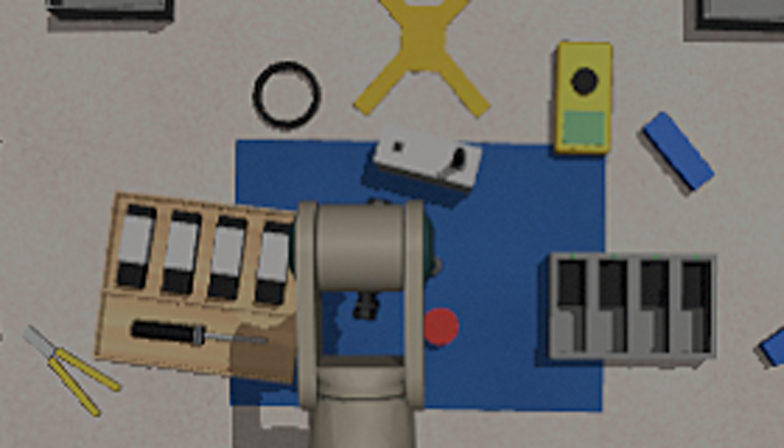

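The picture shows four packs lying flat in the wide bay (pixels 135–275, 250). The driver lies along the narrow bay (130–265, 333), the scriber is still in the stand (458, 160), and the dock is empty. The robot is touching nothing, so I'm handing in.

```bash
python3 -c "
from plant import ctrl
print(ctrl.job_done())"
```

```text
the job is handed in; nothing more can be done
None
```

I handed the job in at about 58 s of the 210 s: all four packs lie flat in the wide bay, the nut driver lies along the narrow bay, and the scriber is still in its stand; joint 5 did read 0.257 against its 0.26 lower limit for a moment while I approached the driver, which could count as passing a joint range.

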